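# Seat the agitator stick in a film tank by feel and turn the reels

### The arm

A 6-joint arm with a two-finger parallel gripper is mounted at the origin on the work surface. World frame = base frame: x ahead of the robot, y to its left, z up, the work surface at z = 0. Lengths are in m, angles in rad, forces in N, time in s.
With the tool pointing down it reaches from about 0.25 to 0.775 m from the base axis. Payload 4 kg.
Tool frame: the origin (TCP) lies between the finger pads; the fingertips stand 14 mm ahead of it and the grasp point (between the pads) lies 5 mm behind it (tip_reach is the distance from the TCP to the fingertips, in m); z points along the fingers, y is the line along which they close (so a half turn about z gives the same grasp; the last joint's range is limited). The gripper opens to 94 mm and grips with 3 to 60 N. Pads are 16 mm wide; open, the fingers measure 119 mm over their backs; the gripper's body (75 mm by 177 mm) begins 78 mm behind the grasp point.
Start: joints at [1.166, 0.087, 1.371, -0, 1.684, -0.103], TCP at [0.163, 0.525, 0.22] pointing down, gripper open.
Joint ranges: [-3.1, 3.1], [-0.76, 2.03], [0.27, 2.55], [-1.08, 4.22], [0.17, 2.65], [-2.57, 2.57]. Speed limits (rad/s): [2.79, 2.79, 3.14, 3.14, 3.14, 3.14].

### API

Orientations are given as [roll, pitch, yaw] about the fixed x, y, z axes, in that order (R = Rz(yaw) Ry(pitch) Rx(roll)).
In Python, from bench import * gives the robot as it stands. The module is installed in compiled form; this text tells all that it offers.
- The arm moves only by the tool servo_tool, never from a script. Its argument "targets" is a list of rows, each a list of 4 numbers: the shift along the tool's x, y, z in cm, then the turn about the tool's z in degrees. A call has 1 to 8 rows; each row is the pose to reach, as a shift and turn from the pose commanded when the call began, along the tool's axes at that moment; what a row does not reach only later rows make up. A row lasts 1/8 s, in which the tool goes at most 62.5 mm and 10.7 degrees, less where a joint would pass 70% of its speed; a pose out of reach is approached as far as the arm can. A call with a gripper value outside its range is refused whole. "claw" is the closure in counts, from 0 (fully open) to 255 (shut), set as the call begins (left out, the last holds). The fingers move at their own pace and stop on an object; the grip force is fixed at half the most. Time passes only in rows, so rows that repeat a pose let the fingers close. It gives the time, the measured TCP pose, the force, the opening and the grip force at its end, in the units of the state.
- get_obs(): the state, without advancing time (a new reading comes with each control period).
- snapshot(name): name is "scene" or "top"; returns the picture (480x640x3 uint8, blue, green, red); there is no depth.
- camera_model(name): a dict with "camera_matrix" (3x3 intrinsics, pixels), "camera_from_world" (4x4, takes a point from world to camera coordinates). Camera axes: x right, y up, looking along -z (the intrinsics and any distortion apply to the point x, -y, -z); pixel columns grow to the right and rows downward; lengths in m; the calibration is good to about 2 mm. A picture is of the moment at which its call begins. camera_model takes no time and is no camera call.
- close_job(): hands the job in; it is judged then, once.
The state is a dict: "time": time; "joint_positions": joint angles; "qvel": joint speeds; "joint_torque": joint torques, N m; "tool_pos": TCP position; "ee_rot": TCP orientation; "wrist_force": force on the tool from outside, world axes, zero at the start; "wrist_torque": the same for the moment, N m; "width": finger opening in m; "finger_force": force on a finger pad.
Only numpy, scipy, OpenCV 4.12 (cv2) and the standard library are available. Lean on these libraries where they do the work, as an engineer would, in place of code of your own. Each camera call takes 0.05 s, during which the arm holds its last target. There are 200 camera calls.

### The job

Take the agitator stick out of the drip rack and put it down the funnel of the film developing tank: feel for the hidden drive hole in the column, let the stick drop in and twist it until its key falls fully home, then turn the reels with it a good quarter turn clockwise (seen from above). Leave the stick standing fully home in the column and let go; leave the thermometer, bottle, jug and spare reel where they are.

Things in the scene. Friction and masses are not known exactly. Their poses are not given: they have to be found in the camera images.
- stick_grip (a point): Agitator stick, grey plastic, 123 mm long, 60 g, loose, hanging upright in an end hole of the rack. This point: centre of its square grip, 20 x 20 mm, 44 mm tall; z up the stick, x and y square to the grip's faces. Below the grip a round drip guard, 34 mm across, 4 mm thick (top 22 mm below this point), which rests on the rack; then a 12 mm shaft.
- stick_tip (a point): Lower end of the stick, on its axis, 101 mm below the grip's centre, same axes. From this point up: a round pilot 10 mm across, 9 mm long, end bevelled; a flat key bar 19.5 mm long (along x), 4.5 mm thick (y), 7 mm tall; a collar 20 mm across, its underside 16 mm above this point.
- tank: Round black film tank, 106 mm across the lid, 125 mm high, held fast to the bench by a steel ring 128 mm across with posts 32 mm high. Origin on its axis at the bench, z up. The lid is a funnel: 99 mm wide at the rim, narrowing to a neck 44 mm wide between 104 and 94 mm above the origin, just over the flat top of the reel column.
- column_top (a point): Point on the tank's axis at the height of the column's flat black top, 90 mm above the bench. In that top is the drive hole: a round bore 13.5 mm across, over 30 mm deep, with four slots in a cross, 7 mm wide, 10 mm deep, reaching 12.5 mm from its centre. The column has play: the bore's centre is up to 4.5 mm off this point along the tank's x and y, its slots at any angle; neither is measured.
- column (a joint): Turn in rad of the reel column about its bore: 0 at the start, growing clockwise from above, either way without stops, drag about 0.12 N m, stays where left; does not tell where the slots are. Pilot alone in the bore: key bar rests on the top, stick tip 9 mm below it. Key bar in two slots: fully home, collar flat on the top, tip 16 mm below it.
- rack: Steel drip rack, fixed: plate 62 x 215 mm, 8 mm thick, top 95 mm above the bench, on a foot plate 90 x 235 mm. Origin at the bench under its centre, long along y. Three holes 26 mm across at y = -62, 0 and +62 mm: stick and thermometer hang in the end holes, either way round, the middle one is empty.
- dial (a point): Dial thermometer, steel, hanging loose in the rack's other end hole; this point is the centre of its round head (44 mm across, 11 mm thick, top 11 mm above the plate). Bystander.
- bottle_mid (a point): White chemical bottle, 80 mm across, 175 mm tall, loose on the bench; this point is half-way up on its axis. Bystander.
- jug_mid (a point): Clear open mixing jug, 86 mm across, 130 mm tall, loose on the bench; this point is half-way up on its axis. Bystander.
- reel_mid (a point): Spare white film reel, 90 mm across, 42 mm tall, lying flat and loose on the bench; this point is half-way up on its axis. Bystander.
Not all that is in view belongs to the job. Of the things shaped like the part that bears stick_grip, the grey one is meant.

How it is judged:
On the way, in this order (a step that is already met when the one before it is completed fails the run):
1. the stick is fully home in the column, its key in the slots (z of stick_tip in the frame of tank below 0.0768 m and horizontal distance between stick_tip and tank below 0.011 m and angle between stick_grip's own z axis and vertical below 0.12 rad), for 0.1 s.
2. the reels have been turned about a quarter turn clockwise with the stick home (value of joint column above 1.4 rad and z of stick_tip in the frame of tank below 0.0768 m), for 0.1 s.
At the end, for the whole second after the job is handed in: The stick stands released and upright (0.12 rad), fully home (tip at most 76.8 mm above the tank's origin, within 11 mm of its axis); the column is at least 1.4 rad clockwise from its start; thermometer, bottle, jug and spare reel are within 30 mm of their starts (all of step 2 and horizontal distance between stick_tip and tank below 0.011 m and angle between stick_grip's own z axis and vertical below 0.12 rad and distance of each of dial, bottle_mid, jug_mid, reel_mid from where it was at the start of the episode below 0.03 m); the robot touches nothing.
It fails at once if the thermometer, bottle, jug or spare reel is knocked over or moved more than 30 mm (distance of any of dial, bottle_mid, jug_mid, reel_mid from where it was at the start of the episode above 0.03 m).
It also fails if it takes over 67 s, if anything falls off the work surface, if the arm or the gripper's body presses on something with over 40 N, if the wrist force passes 120 N, or if a joint passes its speed limit or range.

## Working session

There is one attempt and no reset: what is moved stays moved. The work goes in short steps, Python scripts to look and compute and a tool call to move; the robot and the scene stay as the last step left them, time stands still between calls to the robot, and variables do not carry over. Pictures are saved under pics/ and viewed, at most 10 in all, crops included, and the job is handed in when it is done.

Besides the shell and the picture viewer there is one more tool, called by a JSON object that holds its "fn" and its "kwargs", one argument or row to a line. servo_tool: Moves the arm, as the interface text tells. Its arguments: {"type":"object","properties":{"targets":{"type":"array"},"claw":{"type":"number"}},"required":["targets"]}

```bash
mkdir -p pics; cat > h.py <<'E'
from bench import *
import numpy as np, cv2
def ray(cam,u,v):
    m=camera_model(cam);K=np.array(m["camera_matrix"]);T=np.array(m["camera_from_world"])
    d=np.linalg.inv(K)@[u,v,1]; d=np.array([d[0],-d[1],-d[2]])
    R=T[:3,:3];o=-R.T@T[:3,3];return o,R.T@d
def onz(cam,u,v,z):
    o,d=ray(cam,u,v);return o+d*(z-o[2])/d[2]
def proj(cam,p):
    m=camera_model(cam);K=np.array(m["camera_matrix"]);T=np.array(m["camera_from_world"])
    c=T[:3,:3]@np.array(p)+T[:3,3];q=K@[c[0],-c[1],-c[2]];return q[:2]/q[2]
E
python3 - <<'E'
from h import *
a=snapshot("scene");b=snapshot("top");cv2.imwrite("pics/s0.png",a);cv2.imwrite("pics/t0.png",b)
for c in("scene","top"):
    m=camera_model(c);print(c,m.keys(),np.round(m["camera_matrix"],1).tolist(),np.round(ray(c,320,240),3).tolist())
o=get_obs();print({k:np.round(v,3).tolist() for k,v in o.items()})
E
```

```text
scene dict_keys(['camera_matrix', 'camera_from_world']) [[449.0, 0.0, 322.6], [0.0, 449.0, 234.8], [0.0, 0.0, 1.0]] [[0.971, -0.571, 0.655], [-0.432, 0.624, -0.651]]
top dict_keys(['camera_matrix', 'camera_from_world']) [[543.9, 0.0, 316.5], [0.0, 543.9, 233.5], [0.0, 0.0, 1.0]] [[0.392, -0.061, 1.001], [0.213, 0.025, -0.977]]
{'time': 0.1, 'joint_positions': [1.166, 0.088, 1.372, 0.0, 1.684, -0.103], 'qvel': [-0.001, -0.002, -0.004, 0.0, 0.001, 0.001], 'joint_torque': [0.002, -34.125, -30.33, 0.072, 0.03, -0.0], 'tool_pos': [0.163, 0.525, 0.218], 'ee_rot': [-3.14, -0.0, 2.84], 'wrist_force': [-0.887, -0.587, -0.613], 'wrist_torque': [0.042, -0.031, 0.042], 'finger_force': 0.0, 'width': 0.094}
```

View pics/s0.png

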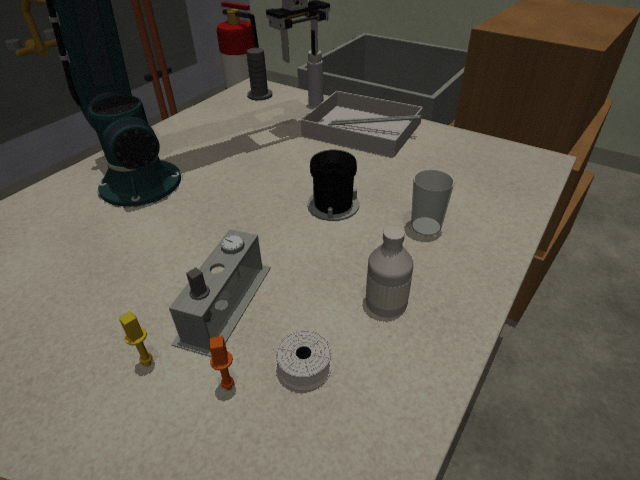

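View pics/t0.png

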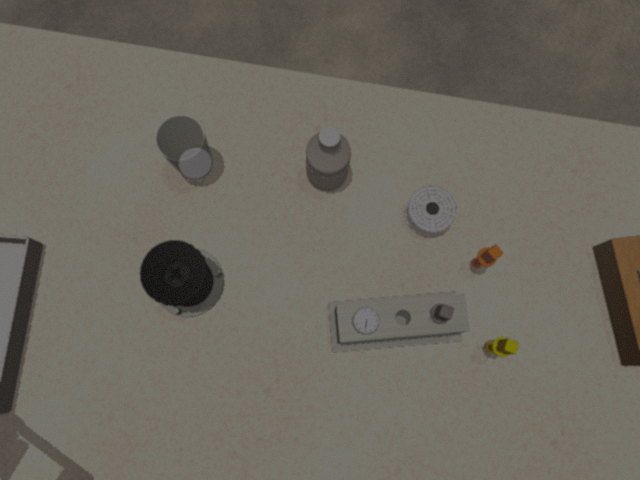

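The scene view shows the grey stick in the rack at (197,283), the dial at (232,243), the tank at (333,185), the bottle at (390,275), the jug at (430,205) and the reel at (303,360). In the top view the stick is at (444,312), the dial at (366,320) and the tank at (177,273).

Things that could be taken for the stick, by scene pixel: grey (197,283), yellow (133,335), orange (221,360), and the dark cylinder (258,75). The grey one in the rack fits the description. I'll check it in one close crop together with the tank.

```bash
python3 - <<'E'
from h import *
b=cv2.imread("pics/t0.png");a=cv2.imread("pics/s0.png")
def crop(im,u,v,r,g=3):
    c=im[v-r:v+r,u-r:u+r].astype(float)
    c=cv2.resize(np.clip(c*g,0,255).astype(np.uint8),(390,390),interpolation=cv2.INTER_CUBIC);return c
cv2.imwrite("pics/c1.png",np.hstack([crop(b,444,312,30,1.6),crop(b,180,275,48,4)]))
for n,u,v,z in [("stick",444,312,.143),("dial",366,320,.106),("hole mid",403,317,.095),("tank rim",173,270,.125),("col",177,273,.09),("reel",432,208,.042),("bottle",329,138,.175),("jug",196,163,0)]:
    print(n,np.round(onz("top",u,v,z),4))
for c,z in(((337,304),.095),((465,291),.095),((469,333),.095),((339,343),.095)): print(np.round(onz("top",*c,z),4))
E
```

```text
stick [ 0.4993 -0.2508  0.143 ]
dial [ 0.4689 -0.1352  0.106 ]
hole mid [ 0.4854 -0.1956  0.095 ]
tank rim [0.4921 0.1876 0.125 ]
col [0.4923 0.1897 0.09  ]
reel [ 0.6963 -0.2285  0.042 ]
bottle [ 0.7418 -0.0253  0.175 ]
jug [0.7191 0.2281 0.    ]
[ 0.4875 -0.0847  0.095 ]
[ 0.5462 -0.2918  0.095 ]
[ 0.4785 -0.3061  0.095 ]
[ 0.4254 -0.0984  0.095 ]
```

View pics/c1.png

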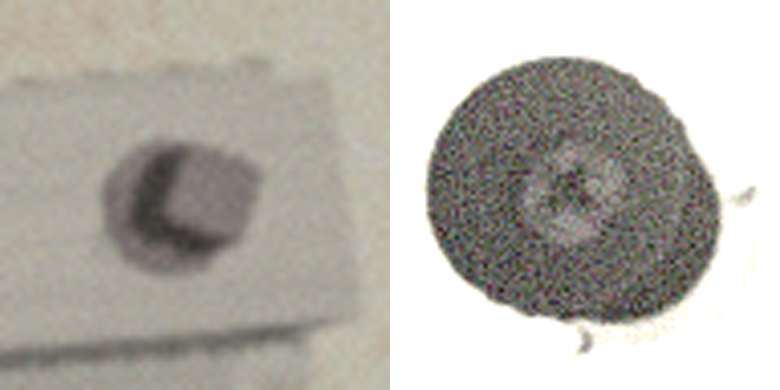

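The crop confirms a grey square grip over its round guard, with the top face at about top px (447,311). The right half shows a cross-shaped dark hole in the column, near (180,272). I'll average frames to sharpen both.

```bash
python3 - <<'E'
from h import *
f=np.mean([snapshot("top").astype(float) for _ in range(20)],0);np.save("top.npy",f)
def crop(u,v,r,lo,hi):
    c=f[v-r:v+r,u-r:u+r];c=cv2.resize(c,(400,400),interpolation=cv2.INTER_CUBIC)
    return np.clip((c-lo)/(hi-lo)*255,0,255).astype(np.uint8)
g=f[272-20:272+20,177-20:177+20];print(g.min(),g.max())
cv2.imwrite("pics/c2.png",np.hstack([crop(445,312,20,20,150),crop(178,273,20,8,50)]))
E
```

```text
17.45 40.95
```

View pics/c2.png

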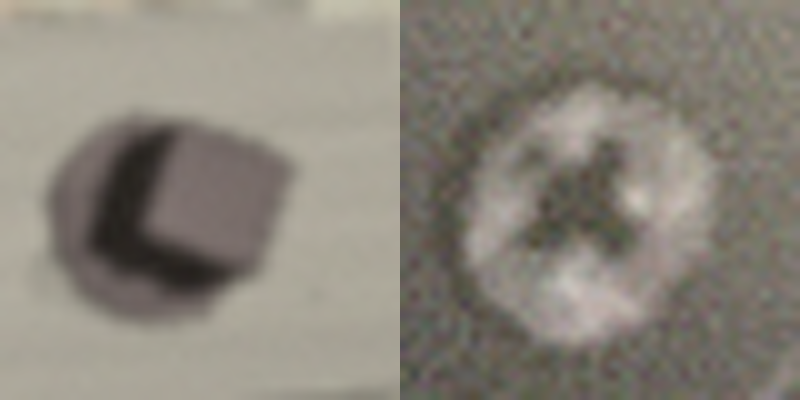

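Left half: the grip's top face has corners at about (178,128), (295,167), (262,265), (143,226) in the crop. Right half: the drive hole's cross is centred near (578,200), with its arms on the diagonals. Next I turn these into world points.

```bash
python3 - <<'E'
from h import *
L=lambda x,y,z:onz("top",425+x/10-.5,292+y/10-.5,z)
C=[L(*c,.143) for c in((178,128),(295,167),(262,265),(143,226))]
print(np.round(C,4),"ctr",np.mean(C,0).round(4))
for i in range(4):
    e=C[(i+1)%4]-C[i];print(np.linalg.norm(e).round(4),np.degrees(np.arctan2(e[1],e[0])).round(1))
print("guard",L(145,218,.099).round(4))
H=lambda x,y,z=.09:onz("top",158+(x-400)/10-.5,253+y/10-.5,z)
A=[H(*c) for c in((532,157),(610,150),(635,240),(528,238))]
c=H(578,200);print("hole",c.round(4))
for a in A: print(np.linalg.norm(a-c).round(4),np.degrees(np.arctan2(*(a-c)[1::-1])).round(1))
# column cross: dark pixels
f=np.load("top.npy").mean(2)
# rim ellipse of the tank from both: dark mask
m=(cv2.GaussianBlur(f,(0,0),1)<55).astype(np.uint8);m[:, :120]=0;m[:,230:]=0;m[:220]=0;m[330:]=0
print("dark bbox",cv2.boundingRect(m))
g=cv2.GaussianBlur(cv2.imread("pics/s0.png").mean(2),(0,0),1)
m=(g<28).astype(np.uint8);m[:,:300]=0;m[:,365:]=0;m[:145]=0;m[215:]=0
print("scene tank bbox",cv2.boundingRect(m))
# neck edge / column visible disc
for z in(.09,.094,.104):print("neckdisc",z,H(590,215,z).round(4))
for p in((.4923,.1897,.125),(.4923,.1897,0)):print(proj("scene",p).round(1),proj("top",p).round(1))
# stick from scene cam
print("stick top proj scene",proj("scene",np.mean(C,0)).round(1))
E
```

```text
[[ 0.5108 -0.2467  0.143 ]
 [ 0.508  -0.2656  0.143 ]
 [ 0.4919 -0.2623  0.143 ]
 [ 0.4947 -0.2432  0.143 ]] ctr [ 0.5014 -0.2544  0.143 ]
0.0191 -98.6
0.0164 168.4
0.0193 81.8
0.0166 -12.3
guard [ 0.5013 -0.2527  0.099 ]
hole [0.4926 0.1927 0.09  ]
0.011 58.2
0.0099 -19.8
0.0121 -114.2
0.0103 138.9
dark bbox (141, 241, 80, 72)
scene tank bbox (311, 151, 45, 63)
neckdisc 0.09 [0.4905 0.1902 0.09  ]
neckdisc 0.094 [0.49   0.1891 0.094 ]
neckdisc 0.104 [0.489  0.1863 0.104 ]
[335.  160.2] [171.8 269.6]
[335.  204.4] [188.9 280.6]
stick top proj scene [194.7 271.6]
```

{"fn": "servo_tool", "kwargs": {
  "targets": [
    [-55.4, -64.3, 0, -7],
    [-55.4, -64.3, 0, -7],
    [-55.4, -64.3, 0, -7],
    [-55.4, -64.3, 0, -7],
    [-55.4, -64.3, 0, -7],
    [-55.4, -64.3, 0, -7],
    [-55.4, -64.3, 0, -7],
    [-55.4, -64.3, 0, -7]
  ],
  "claw": 60
}}

```text
time: 2.1
tool_pos: [0.363, 0.0646, 0.2199]
ee_rot: [3.141, 0.002, 2.962]
wrist_force: [1.6, -0.4, -0.4]
width: 0.0722
finger_force: 0.0
```

```bash
cat >> h.py <<'E'
def go(x,y,z,yaw):
    o=get_obs();p=np.array(o["tool_pos"]);w=o["ee_rot"][2];d=np.array([x,y,z])-p
    t=(np.degrees(w)-yaw+180)%360-180
    print("t",round(o["time"],2),"pos",p.round(4),"yaw",np.degrees(w).round(1),"F",np.round(o["wrist_force"],1),"T",np.round(o["wrist_torque"],2),"w",round(o["width"],4),"ff",round(o["finger_force"],1),"rp",np.round(o["ee_rot"][:2],3))
    print("shift cm",np.round(100*np.array([d[0]*np.cos(w)+d[1]*np.sin(w),d[0]*np.sin(w)-d[1]*np.cos(w),-d[2]]),2),"turn",round(t,1))
E
python3 -c "
from h import *
go(.501,-.254,.2,170)"
```

```text
t 2.1 pos [0.363  0.0646 0.2199] yaw 169.7 F [ 1.6 -0.4 -0.4] T [ 0.01 -0.03 -0.02] w 0.0722 ff 0.0 rp [3.141e+00 2.000e-03]
shift cm [-19.27 -28.88   1.99] turn -0.3
```

{"fn": "servo_tool", "kwargs": {
  "targets": [
    [-19.3, -28.9, 1.5, 0],
    [-19.3, -28.9, 1.5, 0],
    [-19.3, -28.9, 1.5, 0],
    [-19.3, -28.9, 1.5, 0],
    [-19.3, -28.9, 1.5, 0],
    [-19.3, -28.9, 1.5, 0],
    [-19.3, -28.9, 1.5, 0],
    [-19.3, -28.9, 1.5, 0]
  ]
}}

```text
time: 3.1
tool_pos: [0.5006, -0.2517, 0.2044]
ee_rot: [3.141, -0.0, 2.962]
wrist_force: [0.1, 0.1, -0.7]
width: 0.0719
finger_force: 0.0
```

```bash
python3 - <<'E'
from h import *
cv2.imwrite("pics/s1.png",cv2.convertScaleAbs(cv2.resize(snapshot("scene")[180:330,120:320],None,fx=3,fy=3,interpolation=cv2.INTER_CUBIC),alpha=1.5))
go(.501,-.254,.124,170)
E
```

```text
t 3.15 pos [ 0.5006 -0.2514  0.2048] yaw 169.8 F [ 0.   0.4 -0.8] T [-0.01 -0.02 -0.  ] w 0.0721 ff 0.0 rp [3.141 0.   ]
shift cm [-0.09 -0.25  8.08] turn -0.2
```

View pics/s1.png

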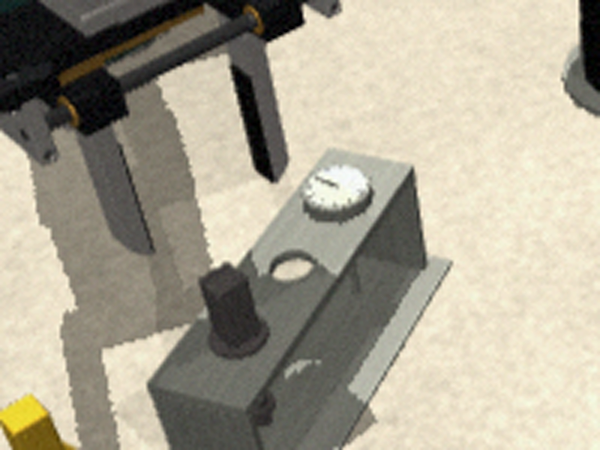

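The crop shows the open fingers above and straddling the grey grip (crop (230,300)), with the dial clear. Descend.

{"fn": "servo_tool", "kwargs": {
  "targets": [
    [0, -0.2, 3, 0],
    [0, -0.2, 6, 0],
    [0, -0.2, 8, 0],
    [0, -0.2, 8.3, 0],
    [0, -0.2, 8.3, 0]
  ]
}}

```text
time: 3.78
tool_pos: [0.5007, -0.2538, 0.1226]
ee_rot: [-3.141, 0.001, 2.963]
wrist_force: [0.1, 0.1, 0.3]
width: 0.0718
finger_force: 0.0
```

{"fn": "servo_tool", "kwargs": {
  "targets": [
    [0, 0, 0, 0],
    [0, 0, 0, 0],
    [0, 0, 0, 0],
    [0, 0, 0, 0],
    [0, 0, 0, 0],
    [0, 0, 0, 0]
  ],
  "claw": 255
}}

```text
time: 4.53
tool_pos: [0.5004, -0.2543, 0.1214]
ee_rot: [3.141, -0.0, 2.962]
wrist_force: [1.1, 0.2, 0.6]
width: 0.0199
finger_force: 30.0
```

```bash
python3 -c "
from h import *
go(.501,-.254,.24,170)"
```

```text
t 4.53 pos [ 0.5004 -0.2543  0.1214] yaw 169.7 F [1.1 0.2 0.6] T [ 0.05 -0.02  0.02] w 0.0199 ff 30.0 rp [ 3.141 -0.   ]
shift cm [ -0.06   0.04 -11.86] turn -0.3
```

{"fn": "servo_tool", "kwargs": {
  "targets": [
    [0, 0, -1, 0],
    [0, 0, -4, 0],
    [0, 0, -9, 0],
    [0, 0, -13, 0],
    [0, 0, -13, 0],
    [0, 0, -13, 0]
  ]
}}

```text
time: 5.28
tool_pos: [0.5001, -0.2541, 0.2507]
ee_rot: [3.141, -0.001, 2.962]
wrist_force: [0.3, -0.0, -1.3]
width: 0.0197
finger_force: 30.0
```

```bash
python3 -c "
from h import *
go(.4926,.1927,.25,150)"
```

```text
t 5.28 pos [ 0.5001 -0.2541  0.2507] yaw 169.7 F [ 0.3 -0.  -1.3] T [-0.01 -0.02  0.06] w 0.0197 ff 30.0 rp [ 3.141e+00 -1.000e-03]
shift cm [ 8.72 43.83  0.07] turn 19.7
```

{"fn": "servo_tool", "kwargs": {
  "targets": [
    [1, 4.4, 0, 5],
    [2, 9.9, 0, 10],
    [3.2, 16, 0, 15],
    [4.4, 22, 0, 20],
    [5.6, 28, 0, 20],
    [6.8, 34, 0, 20],
    [7.9, 39.5, 0, 20],
    [8.7, 43.8, 0, 20]
  ]
}}

```text
time: 6.28
tool_pos: [0.4916, 0.1942, 0.2488]
ee_rot: [-3.138, -0.003, 2.614]
wrist_force: [0.4, -1.0, -0.3]
width: 0.0195
finger_force: 30.0
```

{"fn": "servo_tool", "kwargs": {
  "targets": [
    [0, 0, 0, 0],
    [0, 0, 0, 0]
  ]
}}

```text
time: 6.52
tool_pos: [0.4925, 0.1915, 0.2497]
ee_rot: [-3.139, -0.002, 2.613]
wrist_force: [-0.1, -0.3, -0.9]
width: 0.0198
finger_force: 30.0
```

```bash
python3 - <<'E'
from h import *
f=np.mean([snapshot("scene").astype(float) for _ in range(6)],0)
x0,y0=275,60
c=cv2.resize(f[y0:y0+160,x0:x0+120],None,fx=3.75,fy=3.75,interpolation=cv2.INTER_CUBIC)
cv2.imwrite("pics/s2.png",np.clip(c*2,0,255).astype(np.uint8))
go(.4926,.1927,.195,150)
p=get_obs()["tool_pos"]
for dz in(-.1014,-.0224,0.022):print(dz,((proj("scene",p+np.array([0,0,dz]))-[x0,y0])*3.75).round(1))
E
```

```text
t 6.83 pos [0.4932 0.1912 0.2515] yaw 149.6 F [-0.3  0.3  0. ] T [-0.02  0.   -0.04] w 0.0198 ff 30.0 rp [3.142 0.   ]
shift cm [0.13 0.1  5.65] turn -0.4
-0.1014 [227.7 338.6]
-0.0224 [227.7 216. ]
0.022 [227.8 141.2]
```

View pics/s2.png

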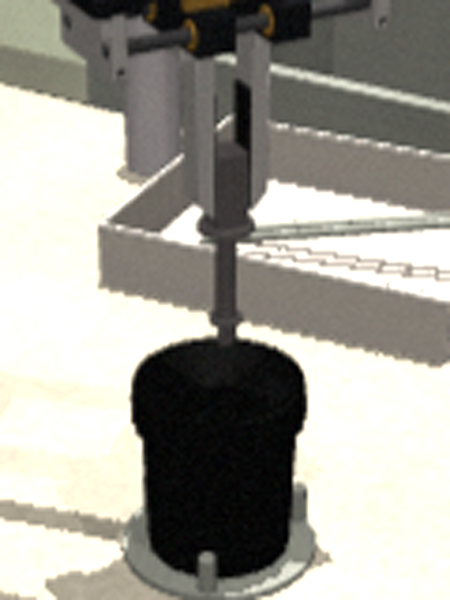

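The picture shows the stick upright in the fingers, its tip over the funnel at (225,345), against a predicted (228,339). Lower it.

{"fn": "servo_tool", "kwargs": {
  "targets": [
    [0.1, 0.1, 2, 0],
    [0.1, 0.1, 4, 0],
    [0.1, 0.1, 5.2, 0],
    [0.1, 0.1, 5.5, 0],
    [0.1, 0.1, 5.5, 0],
    [0.1, 0.1, 5.5, 0]
  ]
}}

```text
time: 7.58
tool_pos: [0.4932, 0.1937, 0.1975]
ee_rot: [3.14, 0.001, 2.613]
wrist_force: [1.0, 0.1, -0.5]
width: 0.0199
finger_force: 30.0
```

{"fn": "servo_tool", "kwargs": {
  "targets": [
    [0, 0, 0.2, 0],
    [0, 0, 0.4, 0],
    [0, 0, 0.6, 0],
    [0, 0, 0.6, 0],
    [0, 0, 0.6, 0]
  ]
}}

```text
time: 8.2
tool_pos: [0.4927, 0.1935, 0.1905]
ee_rot: [3.142, -0.0, 2.613]
wrist_force: [0.4, 0.0, -1.1]
width: 0.0199
finger_force: 30.0
```

```bash
python3 -c "
from h import *
go(.4926,.1927,.18,150)"
```

```text
t 8.2 pos [0.4927 0.1935 0.1905] yaw 149.7 F [ 0.4  0.  -1.1] T [-0.   -0.02  0.04] w 0.0199 ff 30.0 rp [ 3.142 -0.   ]
shift cm [-0.03 -0.08  1.05] turn -0.3
```

{"fn": "servo_tool", "kwargs": {
  "targets": [
    [0, 0, 0.15, 0],
    [0, 0, 0.3, 0],
    [0, 0, 0.4, 0],
    [0, 0, 0.4, 0]
  ]
}}

```text
time: 8.7
tool_pos: [0.4926, 0.1935, 0.1863]
ee_rot: [-3.141, -0.0, 2.613]
wrist_force: [-0.5, -0.3, 0.1]
width: 0.02
finger_force: 30.0
```

{"fn": "servo_tool", "kwargs": {
  "targets": [
    [0, 0, 0.15, 0],
    [0, 0, 0.3, 0],
    [0, 0, 0.45, 0],
    [0, 0, 0.5, 0],
    [0, 0, 0.5, 0]
  ]
}}

```text
time: 9.32
tool_pos: [0.4927, 0.1935, 0.1814]
ee_rot: [-3.142, -0.0, 2.613]
wrist_force: [-0.5, -0.7, -0.8]
width: 0.0196
finger_force: 30.0
```

{"fn": "servo_tool", "kwargs": {
  "targets": [
    [0, 0, 0.15, 0],
    [0, 0, 0.3, 0],
    [0, 0, 0.4, 0],
    [0, 0, 0.4, 0]
  ]
}}

```text
time: 9.82
tool_pos: [0.4926, 0.1935, 0.1773]
ee_rot: [-3.141, -0.0, 2.613]
wrist_force: [0.0, -0.4, -0.5]
width: 0.0197
finger_force: 30.0
```

{"fn": "servo_tool", "kwargs": {
  "targets": [
    [0, 0, 0.1, 0],
    [0, 0, 0.2, 0],
    [0, 0, 0.25, 0],
    [0, 0, 0.25, 0]
  ]
}}

```text
time: 10.32
tool_pos: [0.4927, 0.1935, 0.1753]
ee_rot: [3.141, 0.0, 2.613]
wrist_force: [-1.1, -0.4, 3.1]
width: 0.0201
finger_force: 30.0
```

Contact came right at the expected home height (tip about 0.074). Turn clockwise.

{"fn": "servo_tool", "kwargs": {
  "targets": [
    [0, 0, 0, 6],
    [0, 0, 0, 12],
    [0, 0, 0, 18],
    [0, 0, 0, 24],
    [0, 0, 0, 30],
    [0, 0, 0, 36],
    [0, 0, 0, 42],
    [0, 0, 0, 42]
  ]
}}

```text
time: 11.32
tool_pos: [0.4921, 0.1929, 0.1753]
ee_rot: [-3.14, 0.001, 1.881]
wrist_force: [-4.2, -2.3, 4.2]
width: 0.02
finger_force: 30.0
```

```bash
python3 -c "
from h import *
go(.4927,.1935,.175,30)"
```

```text
t 11.32 pos [0.4921 0.1929 0.1753] yaw 107.8 F [-4.2 -2.3  4.2] T [-0.82  0.83  0.06] w 0.02 ff 30.0 rp [-3.14e+00  1.00e-03]
shift cm [0.04 0.07 0.03] turn 77.8
```

{"fn": "servo_tool", "kwargs": {
  "targets": [
    [0, -0.05, 0, 7],
    [0, -0.05, 0, 14],
    [0, -0.05, 0, 21],
    [0, -0.05, 0, 28],
    [0, -0.05, 0, 35],
    [0, -0.05, 0, 42],
    [0, -0.05, 0, 42]
  ]
}}

```text
time: 12.2
tool_pos: [0.4919, 0.193, 0.1753]
ee_rot: [-3.141, 0.001, 1.149]
wrist_force: [-3.2, -3.2, 3.3]
width: 0.0199
finger_force: 30.0
```

```bash
python3 -c "
from h import *
go(.4927,.1935,.175,30)"
```

```text
t 12.2 pos [0.4919 0.193  0.1753] yaw 65.9 F [-3.2 -3.2  3.3] T [-0.83  0.88  0.08] w 0.0199 ff 30.0 rp [-3.141e+00  1.000e-03]
shift cm [0.08 0.05 0.03] turn 35.9
```

{"fn": "servo_tool", "kwargs": {
  "targets": [
    [0, 0, 0, 7],
    [0, 0, 0, 14],
    [0, 0, 0, 21],
    [0, 0, 0, 28],
    [0, 0, 0, 35],
    [0, 0, 0, 38],
    [0, 0, 0, 38]
  ]
}}

```text
time: 13.08
tool_pos: [0.4919, 0.193, 0.1753]
ee_rot: [3.141, 0.001, 0.487]
wrist_force: [-3.6, -2.9, 4.2]
width: 0.0195
finger_force: 30.0
```

```bash
python3 - <<'E'
from h import *
go(.4927,.1935,.175,30)
f=np.mean([snapshot("scene").astype(float) for _ in range(4)],0)
x0,y0=275,60
c=cv2.resize(f[y0:y0+160,x0:x0+120],None,fx=3.75,fy=3.75,interpolation=cv2.INTER_CUBIC)
cv2.imwrite("pics/s3.png",np.clip(c*2.5,0,255).astype(np.uint8))
for q in((.4926,.1930,.153),(.4926,.1930,.149),(.4926,.193,.197)):print(((proj("scene",q)-[x0,y0])*3.75).round(1))
E
```

```text
t 13.07 pos [0.4919 0.193  0.1753] yaw 27.9 F [-3.6 -2.9  4.2] T [-0.88  1.04  0.04] w 0.0195 ff 30.0 rp [3.141e+00 1.000e-03]
shift cm [ 0.1  -0.01  0.03] turn -2.1
[228.4 332.8]
[228.4 338.7]
[228.4 265.8]
```

View pics/s3.png

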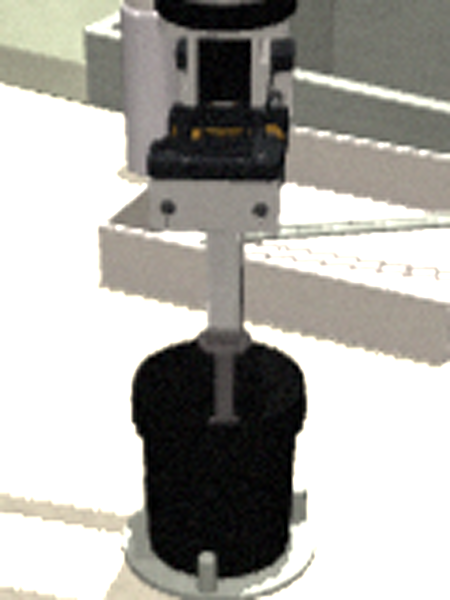

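The picture shows the guard at (225,341), low over the funnel, which fits the home height. The stick is upright and has turned about 122° in all. Release and retreat.

{"fn": "servo_tool", "kwargs": {
  "targets": [
    [0, 0, 0, 0],
    [0, 0, 0, 0],
    [0, 0, 0, 0],
    [0, 0, 0, 0]
  ],
  "claw": 130
}}

```text
time: 13.78
tool_pos: [0.4923, 0.1936, 0.1748]
ee_rot: [-3.141, -0.0, 0.484]
wrist_force: [-0.7, 0.0, 1.3]
width: 0.0461
finger_force: 0.0
```

{"fn": "servo_tool", "kwargs": {
  "targets": [
    [0, 0, -1, 0],
    [0, 0, -3, 0],
    [0, 0, -6, 0],
    [0, 0, -10, 0],
    [-2, 0, -14, 0],
    [-8, 0, -15, 0],
    [-14, 0, -15, 0],
    [-20, 0, -15, 0]
  ]
}}

```text
time: 14.78
tool_pos: [0.3137, 0.0998, 0.3261]
ee_rot: [3.141, -0.002, 0.484]
wrist_force: [-0.6, -1.2, 0.5]
width: 0.0462
finger_force: 0.0
```

```bash
python3 - <<'E'
from h import *
go(.4927,.1935,.3,30)
f=np.mean([snapshot("scene").astype(float) for _ in range(4)],0)
t=np.mean([snapshot("top").astype(float) for _ in range(4)],0)
c=cv2.resize(f[90:220,265:375],(440,520),interpolation=cv2.INTER_CUBIC)
d=cv2.resize(t[233:313,135:225],(360,320),interpolation=cv2.INTER_CUBIC)
d=cv2.copyMakeBorder(d,0,200,0,0,cv2.BORDER_CONSTANT)
cv2.imwrite("pics/s4.png",np.clip(np.hstack([c,d])*2.5,0,255).astype(np.uint8))
for z in(.153,.149,.197):print(((proj("scene",(.492,.193,z))-[265,90])*4).round(1),(proj("top",(.492,.193,z))*4-[540,932]+[440,0]).round(1))
E
```

```text
t 14.78 pos [0.3137 0.0998 0.3261] yaw 27.7 F [-0.6 -1.2  0.5] T [-0.07  0.16  0.03] w 0.0462 ff 0.0 rp [ 3.141e+00 -2.000e-03]
shift cm [20.21  0.04  2.61] turn -2.3
[282.7 234.7] [560.8 134.4]
[282.7 241. ] [563.4 136.1]
[282.7 163.3] [529.6 114.7]
```

View pics/s4.png

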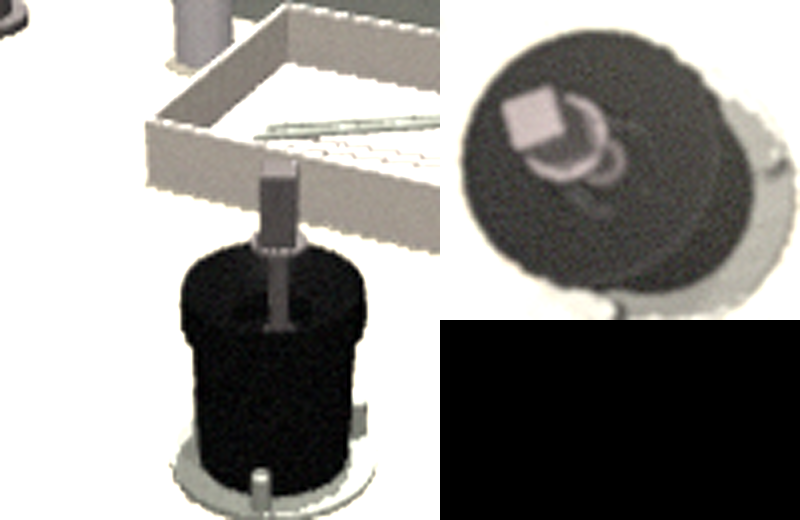

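The picture shows the stick upright and released. Its top is at (280,168) and the guard at (279,242), within about 5 px of the home prediction (a stick resting on its key would sit about 11 px higher). In the top view the grip is at (532,119), against a predicted (530,115). Handing in.

```bash
python3 -c "
from bench import *
print(close_job())"
```

```text
the job is handed in; nothing more can be done
None
```

The job is handed in: the stick is released, upright and at home height in the column. I turned it about 122° clockwise with the key home, so the column should be past 1.4 rad even allowing for key slack (its angle isn't readable). The arm stayed clear of the thermometer, bottle, jug and spare reel, though I did not re-measure them, and the simulator returned no verdict.

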